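Hang the check plate on the balance and release the beam

ROBOT

A 6-joint arm with a two-finger parallel gripper is mounted at the origin on the work surface. World frame = base frame: x ahead of the robot, y to its left, z up, the work surface at z = 0. Lengths are in mm, angles in rad, forces in N, time in s.
With the tool pointing down it reaches from about 350 to 950 mm from the base axis. Payload 17.4 kg.
Tool frame: the origin (TCP) lies between the finger pads; the fingertips stand 25 mm ahead of it and the grasp point (between the pads) lies 6 mm ahead of it; z points along the fingers, y is the line along which they close (so a half turn about z gives the same grasp; the last joint's range is limited). The gripper opens to 93 mm and grips with 3 to 60 N. Pads are 15 mm wide; open, the fingers measure 128 mm over their backs; the gripper's body (75 mm by 188 mm) begins 65 mm behind the grasp point.
Start: joints at [1.231, 0.116, 1.442, -0, 1.584, -0.038], TCP at [200.645, 644.495, 243.646] pointing down, gripper open.
Joint ranges: [-2.83, 2.83], [-0.83, 2.19], [0.07, 2.5], [-1.14, 4.28], [0.01, 3], [-2.97, 2.97]. Speed limits (rad/s): [1.89, 1.89, 2.22, 3.14, 3.14, 3.14].

INTERFACE

Orientations are given as [roll, pitch, yaw] about the fixed x, y, z axes, in that order (R = Rz(yaw) Ry(pitch) Rx(roll)).
In Python, from station import status, optics, finish_job gives the robot as it stands.
- The arm moves only by the tool send_rows, never from a script. Its argument "targets" is a list of rows, each an object of numbers: "wx", "wy", "wz": the turn, a rotation vector about the tool's x, y, z in rad; "dx", "dy", "dz": the shift along the tool's x, y, z in m; "gripper": the closure, from -1 (fully open) to 1 (shut). In form: [{"wx": .., "wy": .., "wz": .., "dx": .., "dy": .., "dz": .., "gripper": ..}, ...]. A call has 1 to 20 rows; each row shifts and turns the commanded pose from where the row before left it, along the tool's axes as they then stand; what a row does not reach is not made up. A row lasts 1/10 s, in which the tool goes at most 50 mm and 8.59 degrees, less where a joint would pass 70% of its speed; a pose out of reach is approached as far as the arm can. A call is refused whole if a number of a shift passes 0.05 or a number of a turn 0.15, either way. A call with a gripper value outside its range is refused whole. The fingers move at their own pace and stop on an object; the grip force is fixed at half the most. Time passes only in rows, so rows that do not move let the fingers close. It gives the time, the measured TCP pose, the force, the opening and the grip force at its end, in the units of the state.
- status.observe(): the state, without advancing time (a new reading comes with each control period).
- optics.capture(name): name is "scene" or "top" or "wrist"; returns a dict with "color" (400x640x3 uint8, blue, green, red), "K" (3x3 intrinsics, pixels), "R" (3x3) and "t" (3): a world point X has camera coordinates R X + t. Camera axes: x right, y down, z forward; pixel columns grow to the right and rows downward; lengths in mm; the calibration is good to about 2 mm. The wrist camera is an equidistant fisheye: a pixel r from the principal point sees the ray r / f radians off the axis. A picture is of the moment at which its call begins. There is no depth.
- finish_job(): hands the job in; it is judged then, once.
The state is a dict: "t": time; "q": joint angles; "qd": joint speeds; "joint_torque": joint torques, N m; "ee_pos": TCP position; "ee_rot": TCP orientation; "force": force on the tool from outside, world axes, zero at the start; "torque": the same for the moment, N m; "gripper_width": finger opening in mm; "gripper_force": force on a finger pad.
Only numpy, scipy, OpenCV 4.12 (cv2) and the standard library are available. Lean on these libraries where they do the work, as an engineer would, in place of code of your own. Each camera call takes 0.05 s, during which the arm holds its last target. There are 200 camera calls.

TASK

Of the three look-alike brass check plates, take the one whose two holes match the twin pins on the balance's sloping black carrier, and hang it on both pins, holes along the upper edge, until it lies flush on the carrier. Once it hangs there and you have let go of it, swing the red release lever fully over, away from the robot, to free the beam. Leave the other two plates and everything else on the counter where they are.

Things in the scene. Friction and masses are not known exactly. Their poses are not given: they have to be found in the camera images.
- check100_center (a point): Loose brass plate 150 (y) x 80 (x) x 6 mm, 0.55 kg, lying flat, x within 20 deg of world +x. Black upright fin handle mid-top, 14 mm thick (x) x 44 mm (y), from 6 to 46 mm above the underside. Two 14 mm through holes at x = +22, y = +-50 mm, 100 mm apart. Point: handle axis, 23 mm above the underside; axes: z out of the top, x to the edge with the holes.
- check100_left (a point): Centre of the check plate's left hole, on the plate's underside (plate x = 22, y = +50, z = 0 mm); axes as check100_center.
- check100_right (a point): Centre of the check plate's right hole, on the plate's underside (plate x = 22, y = -50, z = 0 mm); axes as check100_center.
- check80_center (a point): Loose brass plate 150 (y) x 80 (x) x 6 mm, 0.55 kg, lying flat, x within 20 deg of world +x. Black upright fin handle mid-top, 14 mm thick (x) x 44 mm (y), from 6 to 46 mm above the underside. Two 14 mm through holes at x = +22, y = +-40 mm, 80 mm apart. Point: handle axis, 23 mm above the underside; axes: z out of the top, x to the edge with the holes.
- check120_center (a point): Loose brass plate 150 (y) x 80 (x) x 6 mm, 0.55 kg, lying flat, x within 20 deg of world +x. Black upright fin handle mid-top, 14 mm thick (x) x 44 mm (y), from 6 to 46 mm above the underside. Two 14 mm through holes at x = +22, y = +-60 mm, 120 mm apart. Point: handle axis, 23 mm above the underside; axes: z out of the top, x to the edge with the holes.
- carrier_face (a point): Middle of the fixed balance's black carrier face, 120 (x) x 170 mm (y), 62 mm above the counter, sloping 35 deg, upper edge away from the robot. Axes: z out of the face, x up the slope, y left. Two pins square to it at x = 22, y = +-50 mm. The hung plate lies centred on it, axes alike. Level distance 115 to 135 mm behind: a 22 mm column and a 280 mm beam, 125 mm above the counter.
- pin_left (a point): Root of the carrier's left pin, on the sloping face (face x = 22, y = +50 mm from the face's middle). Steel pin 10 mm thick, 20 mm long, its last 6 mm tapering to 4 mm. Axes: z along the pin out of the face (35 degrees from vertical, leaning towards the robot's side), x up the slope, y to the left along the face.
- pin_right (a point): Root of the carrier's right pin, on the sloping face (face x = 22, y = -50 mm from the face's middle). Steel pin 10 mm thick, 20 mm long, its last 6 mm tapering to 4 mm. Axes: z along the pin out of the face (35 degrees from vertical, leaning towards the robot's side), x up the slope, y to the left along the face.
- release (a joint): Red release lever on a grey block, left of the carrier (145 mm along y, 55 mm nearer the robot than its middle). Angle, rad: 0 leaning to the robot's side (0.5 from upright), 1.0 fully over, leaning away; starts at 0 to 0.2. Its hinge is level, parallel to the carrier's y; a light push moves it, it stays where left, and it tips the beam slightly.
- release_tip (a point): Centre of the 26 mm ball at the tip of the release lever, 80 mm from its pivot (34 mm above the counter), which at joint 0.5 is straight below it. Its horizontal swing is along the level direction of the carrier's x.
- loupe_center (a point): Loose matte black loupe lying on the counter, about 90 x 42 x 26 mm; centre of its round part, 13 mm up. Bystander.
- cube_center (a point): Loose clear glass reference cube, 60 mm; its centre. Bystander.
- tray_center (a point): Loose walnut stone tray, 140 x 200 x 25 mm; its centre, 12 mm up. Bystander.

How it is judged (in metres and radians):
On the way, in this order (a step that is already met when the one before it is completed fails the run):
1. the matching plate hangs on both pins, flush on the carrier, and has been let go (distance between check100_left and pin_left below 0.005 m and distance between check100_right and pin_right below 0.005 m and contact force between the fingers and check100 below 0.1 N), for 0.2 s.
2. the release lever is swung fully over (value of joint release above 0.85 rad), for 0.2 s.
At the end, for the whole second after the job is handed in: The matching plate hangs at rest on both pins, each hole's underside centre within 5 mm of its pin's root; the lever stands beyond 0.85 rad of its 1.0; the other two plates, loupe, cube and tray are within 30 mm of where they began (distance between check100_left and pin_left below 0.005 m and distance between check100_right and pin_right below 0.005 m and value of joint release above 0.85 rad and linear speed of check100 below 0.02 m/s and distance of each of check80_center, check120_center, loupe_center, cube_center, tray_center from where it was at the start of the episode below 0.03 m); the robot touches nothing.
It fails at once if another plate, the loupe, the glass cube or the tray is moved more than 30 mm (distance of any of check80_center, check120_center, loupe_center, cube_center, tray_center from where it was at the start of the episode above 0.03 m).
It also fails if it takes over 54 s, if anything falls off the work surface, if the arm or the gripper's body presses on something with over 40 N, if the wrist force passes 120 N, or if a joint passes its speed limit or range.

## Working session

There is one attempt and no reset: what is moved stays moved. The work goes in short steps, Python scripts to look and compute and a tool call to move; the robot and the scene stay as the last step left them, time stands still between calls to the robot, and variables do not carry over. Pictures are saved under pics/ and viewed, at most 10 in all, crops included, and the job is handed in when it is done.

Besides the shell and the picture viewer there is one more tool, called by a JSON object that holds its "name" and its "arguments". send_rows: Moves the arm, as the interface text tells. Its arguments: {"type":"object","properties":{"targets":{"type":"array"}},"required":["targets"]}

```bash
mkdir -p pics; ls
python3 - <<'E'
from station import status, optics
import cv2,pickle
print(status.observe())
for n in ["scene","top"]:
    c=optics.capture(n); pickle.dump(c,open(f"pics/{n}0.pkl","wb")); cv2.imwrite(f"pics/{n}0.png",c["color"]); print(n,c["K"],c["R"],c["t"])
E
```

```text
pics
{'t': 0.0, 'q': array([ 1.23117594e+00,  1.16458870e-01,  1.44227833e+00,  3.06362249e-05,
        1.58400948e+00, -3.77945328e-02]), 'qd': array([ 0.00137063,  0.00026227,  0.00099865,  0.00180003, -0.00151844,
       -0.00013008]), 'joint_torque': array([ 6.09556352e-07, -7.21230340e+01, -6.22626686e+01,  7.79049564e-02,
        2.36909866e-02, -1.10596272e-04]), 'ee_pos': array([200.58806459, 644.31222681, 242.91534272]), 'ee_rot': array([-3.14044061e+00, -7.42174570e-05,  2.83976714e+00]), 'force': array([ 0.53784027,  0.69775464, -0.64856014]), 'torque': array([-0.0052289 ,  0.02060612, -0.02321991]), 'gripper_force': 0.0, 'gripper_width': 93.0192830617891}
scene [[393.39196978   0.         324.4875293 ]
 [  0.         393.39196978 197.66741981]
 [  0.           0.           1.        ]] [[ 0.85986523  0.51022697 -0.01732692]
 [ 0.32496193 -0.57319063 -0.75223151]
 [-0.39374043  0.64118714 -0.65867103]] [-511.38503511  -48.40404684 1275.68525545]
top [[376.49795951   0.         322.38049387]
 [  0.         376.49795951 195.84428711]
 [  0.           0.           1.        ]] [[ 0.00456411 -0.99998518  0.00296652]
 [-0.99565459 -0.00482023 -0.09299839]
 [ 0.09301131 -0.00252917 -0.99566184]] [  51.24753042  566.99159784 1079.77784524]
```

View pics/top0.png

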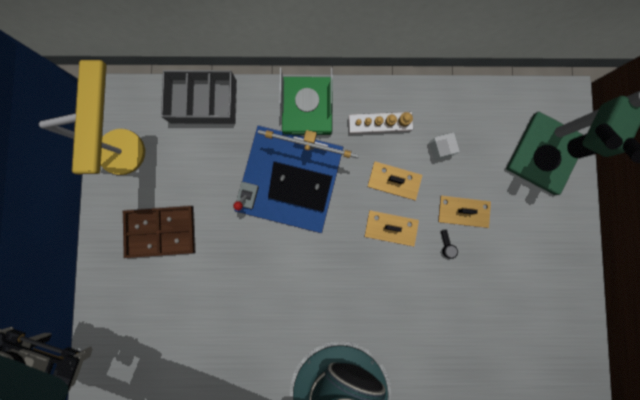

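View pics/scene0.png

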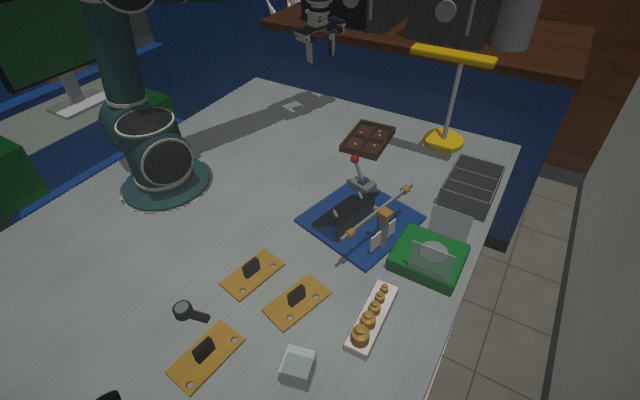

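The top view shows plates near (396,180), (391,228) and (465,211), the carrier near (300,186) with pins at about (282,178) and (318,186), and the lever ball at (238,206). I'll enlarge the plates and carrier to read the holes.

Run:
```python
import cv2,numpy as np
im=cv2.imread("pics/top0.png")
a=cv2.resize(im[155:255,350:500],None,fx=5.3,fy=5.3,interpolation=cv2.INTER_CUBIC)
cv2.imwrite("pics/c1.png",np.clip(a*1.3,0,255).astype(np.uint8)[:600])
a=cv2.resize(im[120:235,225:360],None,fx=5.2,fy=5.2,interpolation=cv2.INTER_CUBIC)
cv2.imwrite("pics/c2.png",np.clip(a*2.2,0,255).astype(np.uint8)[:600])
```

```text
(no output)
```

View pics/c1.png

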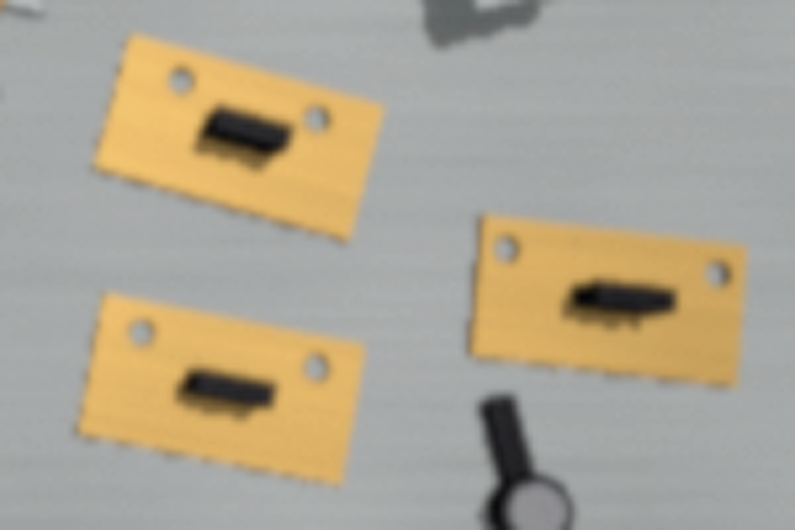

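View pics/c2.png

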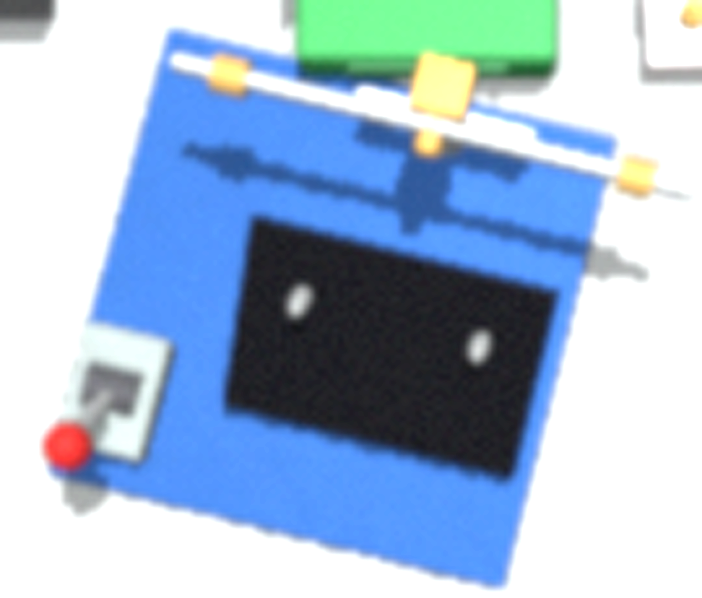

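Hole pitch relative to the 150 mm width: top-left about 80 mm, right about 119 mm, lower-left (holes at zoom (140,332) and (316,368)) about 101 mm. The lower-left plate is therefore check100. The zoomed pins are at (300,300) and (479,346), the ball at (67,446).

```bash
cat > h.py <<'E'
import numpy as np, cv2, pickle
from scipy.optimize import least_squares
from scipy.spatial.transform import Rotation as Rn
def proj(c,X):
    p=np.atleast_2d(X)@c["R"].T+c["t"]; q=p@c["K"].T; return q[:,:2]/q[:,2:]
def plate(p,P): # P in plate coords, underside z=0
    return P@Rn.from_euler('z',p[2]).as_matrix().T+[p[0],p[1],0]
def carR(yaw): return Rn.from_euler('z',yaw).as_matrix()@Rn.from_euler('y',-np.radians(35)).as_matrix()
def car(p,P): return P@carR(p[2]).T+[p[0],p[1],62]
def fit(c,f,P,uv,x0):
    r=least_squares(lambda p:(proj(c,f(p,P))-uv).ravel(),x0,x_scale=[100,100,1]); return r.x,np.sqrt((r.fun**2).mean()),r.fun.reshape(-1,2)
E
python3 - <<'E'
from h import *
c=pickle.load(open("pics/top0.pkl","rb")); s=pickle.load(open("pics/scene0.pkl","rb"))
print("cam",-c["R"].T@c["t"],-s["R"].T@s["t"])
def masks(im):
    h=cv2.cvtColor(im,cv2.COLOR_BGR2HSV); return cv2.inRange(h,(12,110,110),(30,255,255))
P=np.array([[-40,75,6],[40,75,6],[40,-75,6],[-40,-75,6]],float)
H=np.array([[22,50,6],[22,-50,6]],float)
k=np.array([[79,436],[107,293],[365,345],[343,486]])/5.3+[350,155]-.4
h=np.array([[140,332],[316,368]])/5.3+[350,155]-.4
r=fit(c,plate,np.vstack([P,H]),np.vstack([k,h]),[500,-100,-.2]); print("plate",r)
print(proj(s,plate(r[0],np.vstack([P,H]))).round(1))
C=np.array([[60,85,0],[60,-85,0],[22,50,10],[22,-50,10]],float)
k=np.array([[255,217],[557,292],[300,300],[479,346]])/5.2+[225,120]-.4
r=fit(c,car,C,k,[550,100,-.2]); print("car",r)
print(proj(s,car(r[0],C)).round(1))
# ball at top ray
L=np.array([-55,145,0])@Rn.from_euler('z',r[0][2]).as_matrix().T+[r[0][0],r[0][1],34]
for j in(0,.1,.2):
    b=L+80*(np.array([0,0,np.cos(j-.5)])+np.sin(j-.5)*Rn.from_euler('z',r[0][2]).as_matrix()[:,0]); print("ball",j,b,proj(c,b),"seen",np.array([67,446])/5.2+[225,120]-.4)
a=s["color"][165:345,150:430]; cv2.imwrite("pics/s1.png",np.clip(cv2.resize(a,None,fx=2.85,fy=2.85,interpolation=cv2.INTER_CUBIC)*1.8,0,255).astype(np.uint8))
E
```

```text
cam [ 463.86233142   56.7107454  1127.67087633] [ 957.74054754 -584.77528526  794.98514841]
plate (array([ 4.73529784e+02, -1.52186954e+02, -1.87974108e-01]), np.float64(0.2736683706627203), array([[-0.16399684, -0.36440369],
       [-0.58948957,  0.14151604],
       [ 0.28163308, -0.02782391],
       [-0.10771294, -0.03962703],
       [ 0.35319705,  0.3183648 ],
       [ 0.226561  , -0.02872005]]))
[[263.7 247.7]
 [284.6 263. ]
 [238.8 300.9]
 [218.  282.7]
 [272.6 265.2]
 [242.1 290. ]]
car (array([ 5.88576379e+02,  1.21108752e+02, -2.43625461e-01]), np.float64(0.3809780758923614), array([[-0.72140194, -0.39097561],
       [ 0.64059881,  0.12668256],
       [-0.058493  ,  0.18527157],
       [ 0.13806435,  0.06817344]]))
[[379.1 191.3]
 [336.5 223.1]
 [360.3 195.1]
 [335.4 213.1]]
ball 0 [532.95637608 284.34598055 104.20660495] [[237.75818756 205.13462434]] seen [237.48461538 205.36923077]
ball 0.1 [539.94431743 282.60903892 107.68487952] [[238.18100554 202.48112406]] seen [237.48461538 205.36923077]
ball 0.2 [547.23434191 280.7970107  110.42691913] [[238.69609939 199.72442569]] seen [237.48461538 205.36923077]
```

View pics/s1.png

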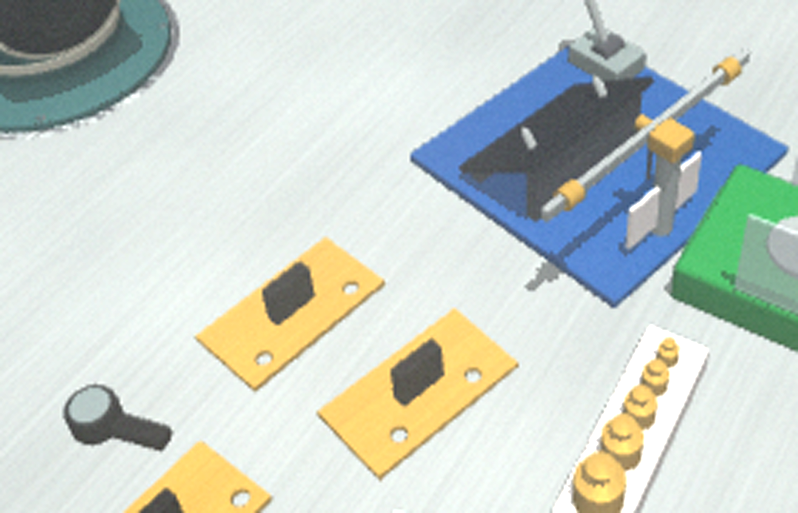

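The scene view puts the holes at (350,288) and (264,358) and the pins at (600,88) and (529,139) in the crop. All of these agree with my top-view fit to about 0.5 px. I'll refine with both cameras and plan the grasp.

```bash
cat >> h.py <<'E'
def pose(o): return o["ee_pos"], Rn.from_euler('xyz',o["ee_rot"])
def plan(R0,p0,Rt,pt):
    """turn (tool frame) first, then shift (in turned tool frame, m)"""
    w=(R0.inv()*Rt).as_rotvec(); d=Rt.inv().apply(np.asarray(pt)-p0)/1000
    print("turn",w.round(4),"shift",d.round(4))
def grasp(Rp): # plate axes matrix -> tool: z=-plate z, y=plate x, x = y cross z
    z=-Rp[:,2]; y=Rp[:,0]; return Rn.from_matrix(np.c_[np.cross(y,z),y,z])
E
python3 - <<'E'
from h import *
from station import status
c=pickle.load(open("pics/top0.pkl","rb")); s=pickle.load(open("pics/scene0.pkl","rb"))
def fit2(f,P,ut,us,x0):
    r=least_squares(lambda p:np.r_[(proj(c,f(p,P))-ut).ravel(),(proj(s,f(p,P))-us).ravel()],x0,x_scale=[100,100,1]); print(r.x.round(4),r.fun.round(2)); return r.x
T=lambda a,k,o:np.array(a)/k+o-.4
pl=fit2(plate,np.array([[22,50,6],[22,-50,6.],[40,75,6],[40,-75,6],[-40,-75,6],[-40,75,6]]),T([[140,332],[316,368],[107,293],[365,345],[343,486],[79,436]],5.3,[350,155]),T([[350,288],[264,358],[384,282],[256,388],[196,337],[326,238]],2.85,[150,165]),[473,-152,-.19])
ca=fit2(car,np.array([[22,50,10],[22,-50,10.]]),T([[300,300],[479,346]],5.2,[225,120]),T([[600,88],[529,139]],2.85,[150,165]),[588,121,-.24])
np.save("fit.npy",[pl,ca])
p0,R0=pose(status.observe())
Rt=grasp(Rn.from_euler('z',pl[2]).as_matrix())
plan(R0,p0,Rt,[pl[0],pl[1],120])
E
```

```text
[ 4.739284e+02 -1.523487e+02 -1.879000e-01] [ 0.41  0.19  0.28 -0.16 -0.54  0.01  0.33 -0.16 -0.05 -0.18 -0.11 -0.5
  0.32 -0.33  0.   -0.09  0.34 -0.46 -0.54  0.28 -0.31 -0.05 -0.24 -0.33]
[ 5.887498e+02  1.207025e+02 -2.472000e-01] [ 0.12  0.07  0.28  0.07  0.2  -0.26  0.1  -0.16]
turn [-9.000e-04  7.000e-04  1.457e+00] shift [-0.7316  0.4174  0.123 ]
```

{"name": "send_rows", "arguments": {"targets": [{"wz": 0.1457},{"wz": 0.1457},{"wz": 0.1457},{"wz": 0.1457},{"wz": 0.1457},{"wz": 0.1457},{"wz": 0.1457},{"wz": 0.1457},{"wz": 0.1457},{"wz": 0.1457}]}}

```text
invalid input at $.targets[0]: expected keys wx, wy, wz, dx, dy, dz, gripper
```

{"name": "send_rows", "arguments": {"targets": [{"dx": -0.036,"dy": 0.0205},{"dx": -0.036,"dy": 0.0205},{"dx": -0.036,"dy": 0.0205},{"dx": -0.036,"dy": 0.0205},{"dx": -0.036,"dy": 0.0205},{"dx": -0.036,"dy": 0.0205},{"dx": -0.036,"dy": 0.0205},{"dx": -0.036,"dy": 0.0205},{"dx": -0.036,"dy": 0.0205},{"dx": -0.036,"dy": 0.0205},{"dx": -0.036,"dy": 0.0205},{"dx": -0.036,"dy": 0.0205},{"dx": -0.036,"dy": 0.0205},{"dx": -0.036,"dy": 0.0205},{"dx": -0.036,"dy": 0.0205},{"dx": -0.036,"dy": 0.0205},{"dx": -0.036,"dy": 0.0205},{"dx": -0.036,"dy": 0.0205},{"dx": -0.036,"dy": 0.0205},{"dx": -0.036,"dy": 0.0205}]}}

```text
invalid input at $.targets[0]: expected keys wx, wy, wz, dx, dy, dz, gripper
```

Run:
```python
from h import *
from station import status,optics
o=status.observe();print(o["t"],o["ee_pos"],o["ee_rot"],o["q"])
pl,ca=np.load("fit.npy")
p0,R0=pose(o)
plan(R0,p0,grasp(Rn.from_euler('z',pl[2]).as_matrix()),[pl[0],pl[1],120])
w=optics.capture("wrist"); pickle.dump(w,open("pics/w1.pkl","wb")); cv2.imwrite("pics/w1.png",w["color"]); print(w["K"],w["R"],w["t"])
```

```text
0.1 [200.59140853 644.33625059 242.97061278] [-3.14051917e+00 -6.42595868e-05  2.83981776e+00] [ 1.23118602e+00  1.16449298e-01  1.44219972e+00  2.36097392e-05
  1.58401878e+00 -3.78351511e-02]
turn [-9.000e-04  7.000e-04  1.457e+00] shift [-0.7316  0.4174  0.123 ]
[[309.70691629   0.         321.3443649 ]
 [  0.         309.70691629 199.99619703]
 [  0.           0.           1.        ]] [[ 0.29700728  0.95487452 -0.00114982]
 [ 0.92529961 -0.28751041  0.24730225]
 [ 0.23581203 -0.07451449 -0.96893771]] [-675.83974061  -29.85839839  389.25176487]
```

View pics/w1.png

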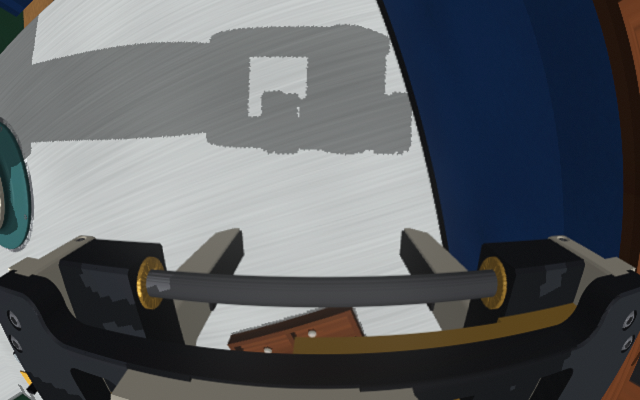

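That was refused because every row needs all the keys. The wrist view shows only the fingers, at (240,235) and (405,235), with no plates yet.

{"name": "send_rows", "arguments": {"targets": [{"wx": 0,"wy": 0,"wz": 0.1457,"dx": 0,"dy": 0,"dz": 0,"gripper": -1},{"wx": 0,"wy": 0,"wz": 0.1457,"dx": 0,"dy": 0,"dz": 0,"gripper": -1},{"wx": 0,"wy": 0,"wz": 0.1457,"dx": 0,"dy": 0,"dz": 0,"gripper": -1},{"wx": 0,"wy": 0,"wz": 0.1457,"dx": 0,"dy": 0,"dz": 0,"gripper": -1},{"wx": 0,"wy": 0,"wz": 0.1457,"dx": 0,"dy": 0,"dz": 0,"gripper": -1},{"wx": 0,"wy": 0,"wz": 0.1457,"dx": 0,"dy": 0,"dz": 0,"gripper": -1},{"wx": 0,"wy": 0,"wz": 0.1457,"dx": 0,"dy": 0,"dz": 0,"gripper": -1},{"wx": 0,"wy": 0,"wz": 0.1457,"dx": 0,"dy": 0,"dz": 0,"gripper": -1},{"wx": 0,"wy": 0,"wz": 0.1457,"dx": 0,"dy": 0,"dz": 0,"gripper": -1},{"wx": 0,"wy": 0,"wz": 0.1457,"dx": 0,"dy": 0,"dz": 0,"gripper": -1}]}}

```text
t: 1.15
ee_pos: [200.6, 644.4, 243.3]
ee_rot: [-3.142, 0.001, 1.377]
force: [0.0, 0.1, -0.6]
gripper_width: 92.7
gripper_force: 0.0
```

{"name": "send_rows", "arguments": {"targets": [{"wx": 0,"wy": 0,"wz": 0,"dx": -0.04,"dy": 0.0228,"dz": 0,"gripper": -1},{"wx": 0,"wy": 0,"wz": 0,"dx": -0.04,"dy": 0.0228,"dz": 0,"gripper": -1},{"wx": 0,"wy": 0,"wz": 0,"dx": -0.04,"dy": 0.0228,"dz": 0,"gripper": -1},{"wx": 0,"wy": 0,"wz": 0,"dx": -0.04,"dy": 0.0228,"dz": 0,"gripper": -1},{"wx": 0,"wy": 0,"wz": 0,"dx": -0.04,"dy": 0.0228,"dz": 0,"gripper": -1},{"wx": 0,"wy": 0,"wz": 0,"dx": -0.04,"dy": 0.0228,"dz": 0,"gripper": -1},{"wx": 0,"wy": 0,"wz": 0,"dx": -0.04,"dy": 0.0228,"dz": 0,"gripper": -1},{"wx": 0,"wy": 0,"wz": 0,"dx": -0.04,"dy": 0.0228,"dz": 0,"gripper": -1},{"wx": 0,"wy": 0,"wz": 0,"dx": -0.04,"dy": 0.0228,"dz": 0,"gripper": -1},{"wx": 0,"wy": 0,"wz": 0,"dx": -0.04,"dy": 0.0228,"dz": 0,"gripper": -1},{"wx": 0,"wy": 0,"wz": 0,"dx": -0.04,"dy": 0.0228,"dz": 0,"gripper": -1},{"wx": 0,"wy": 0,"wz": 0,"dx": -0.04,"dy": 0.0228,"dz": 0,"gripper": -1},{"wx": 0,"wy": 0,"wz": 0,"dx": -0.04,"dy": 0.0228,"dz": 0,"gripper": -1},{"wx": 0,"wy": 0,"wz": 0,"dx": -0.04,"dy": 0.0228,"dz": 0,"gripper": -1},{"wx": 0,"wy": 0,"wz": 0,"dx": -0.04,"dy": 0.0228,"dz": 0,"gripper": -1},{"wx": 0,"wy": 0,"wz": 0,"dx": -0.04,"dy": 0.0228,"dz": 0,"gripper": -1},{"wx": 0,"wy": 0,"wz": 0,"dx": -0.04,"dy": 0.0228,"dz": 0,"gripper": -1},{"wx": 0,"wy": 0,"wz": 0,"dx": -0.04,"dy": 0.0228,"dz": 0,"gripper": -1}]}}

```text
t: 2.95
ee_pos: [469.3, -141.6, 243.7]
ee_rot: [3.141, -0.0, 1.382]
force: [1.4, 0.7, 1.0]
gripper_width: 93.1
gripper_force: 0.0
```

```bash
cat > go.py <<'E'
from h import *
from station import status,optics
import sys
o=status.observe();print(o["t"],o["ee_pos"].round(1),o["ee_rot"].round(4),o["q"].round(2),o["force"].round(1),o["gripper_width"])
pl,ca=np.load("fit.npy")
p0,R0=pose(o)
E
python3 - <<'E'
from go import *
plan(R0,p0,grasp(Rn.from_euler('z',pl[2]).as_matrix()),[pl[0],pl[1],35])
w=optics.capture("wrist"); pickle.dump(w,open("pics/w2.pkl","wb")); cv2.imwrite("pics/w2.png",w["color"])
def fish(c,X):
    p=np.atleast_2d(X)@c["R"].T+c["t"]; th=np.arctan2(np.hypot(p[:,0],p[:,1]),p[:,2]); a=np.arctan2(p[:,1],p[:,0]); f=c["K"][0,0]
    return np.c_[f*th*np.cos(a),f*th*np.sin(a)]+c["K"][:2,2]
P=np.array([[22,50,6],[22,-50,6.],[40,75,6],[40,-75,6],[-40,-75,6],[-40,75,6],[0,22,46],[0,-22,46]])
print(fish(w,plate(pl,P)).round(0))
E
```

```text
2.95 [ 469.3 -141.6  243.7] [ 3.1412 -0.      1.3823] [-0.35 -0.29  1.83  0.    1.61 -0.16] [1.4 0.7 1. ] 93.09516115570412
turn [ 0.0003 -0.     -0.0006] shift [-0.0097  0.0065  0.2087]
[[344. 146.]
 [343. 224.]
 [359. 126.]
 [356. 242.]
 [295. 242.]
 [293. 126.]
 [326. 174.]
 [326. 212.]]
```

View pics/w2.png

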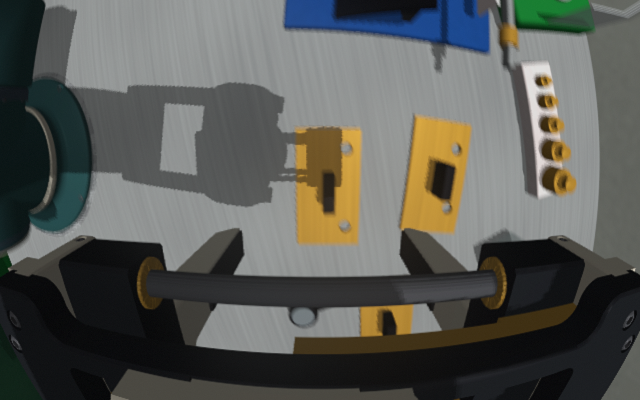

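The wrist view shows the plate under the gripper, with holes at (347,148) and (344,226), within about 2 px of prediction. The fin is near (328,192). Next I descend and grasp.

{"name": "send_rows", "arguments": {"targets": [{"wx": 0,"wy": 0,"wz": 0,"dx": -0.0097,"dy": 0.0065,"dz": 0.03,"gripper": -1},{"wx": 0,"wy": 0,"wz": 0,"dx": 0,"dy": 0,"dz": 0.04,"gripper": -1},{"wx": 0,"wy": 0,"wz": 0,"dx": 0,"dy": 0,"dz": 0.04,"gripper": -1},{"wx": 0,"wy": 0,"wz": 0,"dx": 0,"dy": 0,"dz": 0.04,"gripper": -1},{"wx": 0,"wy": 0,"wz": 0,"dx": 0,"dy": 0,"dz": 0.03,"gripper": -1},{"wx": 0,"wy": 0,"wz": 0,"dx": 0,"dy": 0,"dz": 0.018,"gripper": -1},{"wx": 0,"wy": 0,"wz": 0,"dx": 0,"dy": 0,"dz": 0.009,"gripper": -1},{"wx": 0,"wy": 0,"wz": 0,"dx": 0,"dy": 0,"dz": 0,"gripper": -1},{"wx": 0,"wy": 0,"wz": 0,"dx": 0,"dy": 0,"dz": 0,"gripper": -1}]}}

```text
t: 3.9
ee_pos: [474.3, -150.4, 37.6]
ee_rot: [3.141, 0.0, 1.383]
force: [1.6, -0.7, 0.1]
gripper_width: 93.0
gripper_force: 0.0
```

Run:
```python
from go import *
plan(R0,p0,grasp(Rn.from_euler('z',pl[2]).as_matrix()),[pl[0],pl[1],35])
```

```text
3.9 [ 474.3 -150.4   37.6] [3.1406e+00 1.0000e-04 1.3828e+00] [-0.36 -0.14  2.04  0.    1.24 -0.17] [ 1.6 -0.7  0.1] 92.97363145161324
turn [ 0.001   0.0001 -0.0001] shift [-0.002   0.      0.0026]
```

{"name": "send_rows", "arguments": {"targets": [{"wx": 0,"wy": 0,"wz": 0,"dx": -0.002,"dy": 0,"dz": 0.0025,"gripper": -1},{"wx": 0,"wy": 0,"wz": 0,"dx": 0,"dy": 0,"dz": 0,"gripper": 1},{"wx": 0,"wy": 0,"wz": 0,"dx": 0,"dy": 0,"dz": 0,"gripper": 1},{"wx": 0,"wy": 0,"wz": 0,"dx": 0,"dy": 0,"dz": 0,"gripper": 1},{"wx": 0,"wy": 0,"wz": 0,"dx": 0,"dy": 0,"dz": 0,"gripper": 1},{"wx": 0,"wy": 0,"wz": 0,"dx": 0,"dy": 0,"dz": 0,"gripper": 1},{"wx": 0,"wy": 0,"wz": 0,"dx": 0,"dy": 0,"dz": 0,"gripper": 1},{"wx": 0,"wy": 0,"wz": 0,"dx": 0,"dy": 0,"dz": 0,"gripper": 1},{"wx": 0,"wy": 0,"wz": 0,"dx": 0,"dy": 0,"dz": 0,"gripper": 1},{"wx": 0,"wy": 0,"wz": 0,"dx": 0,"dy": 0,"dz": 0,"gripper": 1},{"wx": 0,"wy": 0,"wz": 0,"dx": 0,"dy": 0,"dz": 0,"gripper": 1},{"wx": 0,"wy": 0,"wz": 0,"dx": 0,"dy": 0,"dz": 0,"gripper": 1}]}}

```text
t: 5.1
ee_pos: [473.5, -152.2, 34.2]
ee_rot: [3.141, 0.0, 1.383]
force: [0.3, 0.8, -0.9]
gripper_width: 14.1
gripper_force: 30.0
```

{"name": "send_rows", "arguments": {"targets": [{"wx": 0,"wy": 0,"wz": 0,"dx": 0,"dy": 0,"dz": -0.01,"gripper": 1},{"wx": 0,"wy": 0,"wz": 0,"dx": 0,"dy": 0,"dz": -0.03,"gripper": 1},{"wx": 0,"wy": 0,"wz": 0,"dx": 0,"dy": 0,"dz": -0.04,"gripper": 1},{"wx": 0,"wy": 0,"wz": 0,"dx": 0,"dy": 0,"dz": -0.04,"gripper": 1},{"wx": 0,"wy": 0,"wz": 0,"dx": 0,"dy": 0,"dz": -0.03,"gripper": 1},{"wx": 0,"wy": 0,"wz": 0,"dx": 0,"dy": 0,"dz": -0.01,"gripper": 1},{"wx": 0,"wy": 0,"wz": 0,"dx": 0,"dy": 0,"dz": 0,"gripper": 1}]}}

```text
t: 5.8
ee_pos: [473.6, -152.3, 194.9]
ee_rot: [3.14, 0.0, 1.383]
force: [0.5, 0.0, -7.7]
gripper_width: 13.7
gripper_force: 30.0
```

Run:
```python
from go import *
tgt=car(ca,np.array([[0,0,34.2+50]]))[0]; print(tgt, car(ca,np.array([[0,0,34.2]]))[0])
plan(R0,p0,grasp(carR(ca[2])),tgt)
```

```text
5.8 [ 473.6 -152.3  194.9] [3.1402e+00 3.0000e-04 1.3828e+00] [-0.36 -0.26  1.88 -0.    1.52 -0.17] [ 0.5  0.  -7.7] 13.691868950786649
[541.92260362 132.51916291 130.97260213] [569.72972529 125.50212614  90.01499991]
turn [-0.6093 -0.0179  0.0574] shift [ 0.2929 -0.0395  0.0504]
```

{"name": "send_rows", "arguments": {"targets": [{"wx": -0.1015,"wy": -0.003,"wz": 0.0096,"dx": 0,"dy": 0,"dz": 0,"gripper": 1},{"wx": -0.1015,"wy": -0.003,"wz": 0.0096,"dx": 0,"dy": 0,"dz": 0,"gripper": 1},{"wx": -0.1015,"wy": -0.003,"wz": 0.0096,"dx": 0,"dy": 0,"dz": 0,"gripper": 1},{"wx": -0.1015,"wy": -0.003,"wz": 0.0096,"dx": 0,"dy": 0,"dz": 0,"gripper": 1},{"wx": -0.1015,"wy": -0.003,"wz": 0.0096,"dx": 0,"dy": 0,"dz": 0,"gripper": 1},{"wx": -0.1015,"wy": -0.003,"wz": 0.0096,"dx": 0,"dy": 0,"dz": 0,"gripper": 1},{"wx": 0,"wy": 0,"wz": 0,"dx": 0,"dy": 0,"dz": 0,"gripper": 1},{"wx": 0,"wy": 0,"wz": 0,"dx": 0.02,"dy": -0.004,"dz": 0.004,"gripper": 1},{"wx": 0,"wy": 0,"wz": 0,"dx": 0.032,"dy": -0.005,"dz": 0.005,"gripper": 1},{"wx": 0,"wy": 0,"wz": 0,"dx": 0.04,"dy": -0.005,"dz": 0.006,"gripper": 1},{"wx": 0,"wy": 0,"wz": 0,"dx": 0.04,"dy": -0.005,"dz": 0.006,"gripper": 1},{"wx": 0,"wy": 0,"wz": 0,"dx": 0.04,"dy": -0.005,"dz": 0.006,"gripper": 1},{"wx": 0,"wy": 0,"wz": 0,"dx": 0.04,"dy": -0.005,"dz": 0.006,"gripper": 1},{"wx": 0,"wy": 0,"wz": 0,"dx": 0.04,"dy": -0.005,"dz": 0.006,"gripper": 1},{"wx": 0,"wy": 0,"wz": 0,"dx": 0.025,"dy": -0.004,"dz": 0.006,"gripper": 1},{"wx": 0,"wy": 0,"wz": 0,"dx": 0.016,"dy": -0.0015,"dz": 0.005,"gripper": 1},{"wx": 0,"wy": 0,"wz": 0,"dx": 0,"dy": 0,"dz": 0,"gripper": 1},{"wx": 0,"wy": 0,"wz": 0,"dx": 0,"dy": 0,"dz": 0,"gripper": 1}]}}

```text
t: 7.6
ee_pos: [541.2, 132.9, 128.9]
ee_rot: [2.536, 0.003, 1.324]
force: [0.6, -0.7, -5.9]
gripper_width: 14.1
gripper_force: 30.0
```

```bash
python3 - <<'E'
from go import *
h=84.2
Rt=grasp(carR(ca[2])); plan(R0,p0,Rt,car(ca,np.array([[0,0,h]]))[0])
Rp=carR(ca[2])
T=R0.as_matrix()@np.array([[0,1,0],[1,0,0],[0,0,-1.]]).T # plate axes from tool
P=np.array([[22,50,6],[22,-50,6.],[40,75,6],[40,-75,6],[-40,-75,6],[-40,75,6]])
# tool axes: x = y cross z
Pm=np.c_[R0.as_matrix()[:,1],-R0.as_matrix()[:,0],-R0.as_matrix()[:,2]]
print("det",np.linalg.det(Pm))
W=(P-[0,0,34.2])@Pm.T+p0
for n in("top","scene"):
    c=optics.capture(n); pickle.dump(c,open(f"pics/{n}3.pkl","wb"))
    print(n,proj(c,W).round(1).tolist())
    print("pins",proj(c,car(ca,np.array([[22,50,0],[22,-50,0],[22,50,20],[22,-50,20.]]))).round(1).tolist())
    b=[130,230,225,360] if n=="top" else [120,250,280,440]
    a=c["color"][b[0]:b[1],b[2]:b[3]]; cv2.imwrite(f"pics/{n}3.png",np.clip(cv2.resize(a,(800,int(800*a.shape[0]/a.shape[1])),interpolation=cv2.INTER_CUBIC)*1.8,0,255).astype(np.uint8)[:300])
t=cv2.imread("pics/top3.png"); s=cv2.imread("pics/scene3.png")
E
python3 -c "
import pickle,cv2,numpy as np
f=lambda n,b:cv2.resize(pickle.load(open(f'pics/{n}3.pkl','rb'))['color'][b[0]:b[1],b[2]:b[3]],None,fx=4,fy=4,interpolation=cv2.INTER_CUBIC)
a=f('top',[130,230,250,350]);b=f('scene',[150,250,290,390])
cv2.imwrite('pics/both3.png',np.clip(np.hstack([a,b])*1.8,0,255).astype(np.uint8))"
```

```text
7.6 [541.2 132.9 128.9] [2.536  0.0028 1.3235] [ 0.36 -0.37  2.15 -0.43  0.89  0.8 ] [ 0.6 -0.7 -5.9] 14.141679129317678
turn [-0.0053  0.0023  0.0015] shift [-0.0002  0.0018 -0.0012]
det -1.0
top [[314.3, 194.3], [278.4, 185.2], [324.7, 191.0], [270.4, 177.1], [266.4, 202.1], [318.7, 215.5]]
pins [[283.2, 175.8], [317.5, 184.6], [281.6, 178.9], [316.4, 187.9]]
scene [[327.8, 198.3], [353.4, 181.0], [325.0, 202.6], [363.6, 176.2], [345.6, 179.0], [308.0, 203.9]]
pins [[361.8, 198.4], [336.9, 216.5], [358.9, 192.0], [333.7, 209.9]]
```

View pics/both3.png

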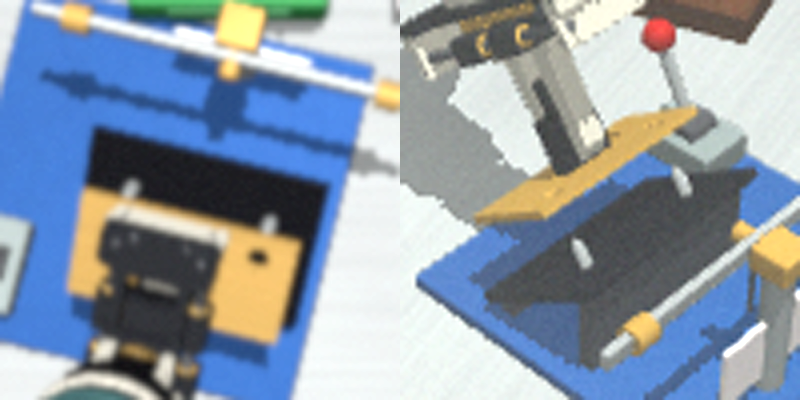

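The crops show the plate above the carrier as intended. In the left half the visible right hole is at (258,256), within 0.3 px of the position predicted from the tool pose. The pins are at (130,187) and (268,224) there, and (682,181) and (582,253) in the right half. I'll make the small correction and come down along the pin axis.

{"name": "send_rows", "arguments": {"targets": [{"wx": -0.005,"wy": 0.002,"wz": 0.0015,"dx": 0,"dy": 0.0018,"dz": 0.005,"gripper": 1},{"wx": 0,"wy": 0,"wz": 0,"dx": 0,"dy": 0,"dz": 0.01,"gripper": 1},{"wx": 0,"wy": 0,"wz": 0,"dx": 0,"dy": 0,"dz": 0.007,"gripper": 1},{"wx": 0,"wy": 0,"wz": 0,"dx": 0,"dy": 0,"dz": 0.003,"gripper": 1},{"wx": 0,"wy": 0,"wz": 0,"dx": 0,"dy": 0,"dz": 0,"gripper": 1},{"wx": 0,"wy": 0,"wz": 0,"dx": 0,"dy": 0,"dz": 0,"gripper": 1}]}}

```text
t: 8.3
ee_pos: [557.0, 128.9, 111.2]
ee_rot: [2.528, -0.003, 1.323]
force: [-0.1, 0.9, -6.9]
gripper_width: 13.6
gripper_force: 30.0
```

Run:
```python
from go import *
Rt=grasp(carR(ca[2])); plan(R0,p0,Rt,car(ca,np.array([[0,0,34.2]]))[0])
M=R0.as_matrix(); Pm=np.c_[M[:,1],M[:,0],-M[:,2]]
W=(np.array([[22,50,0],[22,-50,0],[22,50,6],[22,-50,6.]])-[0,0,34.2])@Pm.T+p0
print("holes in face",((W-[ca[0],ca[1],62])@carR(ca[2])).round(1).tolist())
out=[]
for n,b in(("top",[155,215,260,335]),("scene",[170,230,305,380])):
    c=optics.capture(n); pickle.dump(c,open(f"pics/{n}4.pkl","wb"))
    print(n,"holes",((proj(c,W)-[b[2],b[0]])*5.3).round().tolist(),"pintips",((proj(c,car(ca,np.array([[22,50,20],[22,-50,20.]])))-[b[2],b[0]])*5.3).round().tolist())
    out.append(cv2.resize(c["color"][b[0]:b[1],b[2]:b[3]],None,fx=5.3,fy=5.3,interpolation=cv2.INTER_CUBIC))
cv2.imwrite("pics/both4.png",np.clip(np.hstack(out)*1.8,0,255).astype(np.uint8))
```

```text
8.3 [557.  128.9 111.2] [ 2.5275e+00 -2.5000e-03  1.3231e+00] [ 0.34 -0.32  2.15 -0.44  0.83  0.8 ] [-0.1  0.9 -6.9] 13.641967777633793
turn [ 0.0032 -0.0018 -0.0019] shift [-0.0001 -0.0013  0.0249]
holes in face [[23.5, 50.2, 25.1], [23.3, -49.8, 24.9], [23.5, 50.1, 31.1], [23.3, -49.9, 30.9]]
top holes [[112.0, 128.0], [298.0, 176.0], [110.0, 134.0], [296.0, 182.0]] pintips [[114.0, 127.0], [299.0, 174.0]]
scene holes [[284.0, 108.0], [150.0, 203.0], [279.0, 98.0], [145.0, 192.0]] pintips [[286.0, 117.0], [152.0, 211.0]]
```

View pics/both4.png

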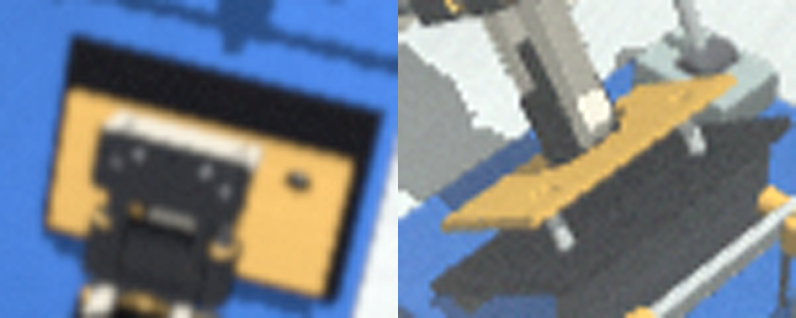

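The left crop shows the right hole at (298,180) with the pin tip showing through it. In the right crop both pins stand just beneath the plate, at (555,232) and (690,135). The alignment is good, so I lower slowly.

{"name": "send_rows", "arguments": {"targets": [{"wx": 0.002,"wy": -0.001,"wz": -0.001,"dx": 0,"dy": -0.0008,"dz": 0.004,"gripper": 1},{"wx": 0,"wy": 0,"wz": 0,"dx": 0,"dy": 0,"dz": 0.004,"gripper": 1},{"wx": 0,"wy": 0,"wz": 0,"dx": 0,"dy": 0,"dz": 0.004,"gripper": 1},{"wx": 0,"wy": 0,"wz": 0,"dx": 0,"dy": 0,"dz": 0,"gripper": 1},{"wx": 0,"wy": 0,"wz": 0,"dx": 0,"dy": 0,"dz": 0,"gripper": 1}]}}

```text
t: 8.9
ee_pos: [563.0, 127.3, 100.6]
ee_rot: [2.53, -0.001, 1.323]
force: [-0.5, 0.4, -6.7]
gripper_width: 13.8
gripper_force: 30.0
```

{"name": "send_rows", "arguments": {"targets": [{"wx": 0,"wy": 0,"wz": 0,"dx": 0,"dy": 0,"dz": 0.003,"gripper": 1},{"wx": 0,"wy": 0,"wz": 0,"dx": 0,"dy": 0,"dz": 0.003,"gripper": 1},{"wx": 0,"wy": 0,"wz": 0,"dx": 0,"dy": 0,"dz": 0.002,"gripper": 1},{"wx": 0,"wy": 0,"wz": 0,"dx": 0,"dy": 0,"dz": 0,"gripper": 1},{"wx": 0,"wy": 0,"wz": 0,"dx": 0,"dy": 0,"dz": 0,"gripper": 1}]}}

```text
t: 9.4
ee_pos: [567.4, 126.3, 94.2]
ee_rot: [2.53, -0.001, 1.323]
force: [-0.2, -0.4, -6.8]
gripper_width: 13.9
gripper_force: 30.0
```

Run:
```python
from go import *
Rt=grasp(carR(ca[2])); plan(R0,p0,Rt,car(ca,np.array([[0,0,34.2]]))[0])
```

```text
9.4 [567.4 126.3  94.2] [ 2.5296e+00 -1.1000e-03  1.3235e+00] [ 0.32 -0.28  2.14 -0.45  0.79  0.81] [-0.2 -0.4 -6.8] 13.893580391576137
turn [ 0.0011 -0.0008 -0.0008] shift [-0.0002 -0.0004  0.0048]
```

{"name": "send_rows", "arguments": {"targets": [{"wx": 0,"wy": 0,"wz": 0,"dx": 0,"dy": 0,"dz": 0.002,"gripper": 1},{"wx": 0,"wy": 0,"wz": 0,"dx": 0,"dy": 0,"dz": 0.0015,"gripper": 1},{"wx": 0,"wy": 0,"wz": 0,"dx": 0,"dy": 0,"dz": 0.001,"gripper": 1},{"wx": 0,"wy": 0,"wz": 0,"dx": 0,"dy": 0,"dz": 0,"gripper": 1},{"wx": 0,"wy": 0,"wz": 0,"dx": 0,"dy": 0,"dz": 0,"gripper": 1}]}}

```text
t: 9.9
ee_pos: [569.8, 125.7, 90.9]
ee_rot: [2.53, -0.001, 1.323]
force: [-10.8, -1.5, 2.1]
gripper_width: 13.7
gripper_force: 30.0
```

The contact force of about 13 N along the face normal means the plate is seated. I release it and back off.

{"name": "send_rows", "arguments": {"targets": [{"wx": 0,"wy": 0,"wz": 0,"dx": 0,"dy": 0,"dz": -0.0005,"gripper": 0},{"wx": 0,"wy": 0,"wz": 0,"dx": 0,"dy": 0,"dz": 0,"gripper": 0},{"wx": 0,"wy": 0,"wz": 0,"dx": 0,"dy": 0,"dz": 0,"gripper": 0},{"wx": 0,"wy": 0,"wz": 0,"dx": 0,"dy": 0,"dz": 0,"gripper": 0},{"wx": 0,"wy": 0,"wz": 0,"dx": 0,"dy": 0,"dz": 0,"gripper": 0},{"wx": 0,"wy": 0,"wz": 0,"dx": 0,"dy": 0,"dz": 0,"gripper": 0},{"wx": 0,"wy": 0,"wz": 0,"dx": 0,"dy": 0,"dz": -0.01,"gripper": 0},{"wx": 0,"wy": 0,"wz": 0,"dx": 0,"dy": 0,"dz": -0.02,"gripper": 0},{"wx": 0,"wy": 0,"wz": 0,"dx": 0,"dy": 0,"dz": -0.03,"gripper": 0},{"wx": 0,"wy": 0,"wz": 0,"dx": 0,"dy": 0,"dz": -0.04,"gripper": 0},{"wx": 0,"wy": 0,"wz": 0,"dx": 0,"dy": 0,"dz": -0.04,"gripper": 0},{"wx": 0,"wy": 0,"wz": 0,"dx": 0,"dy": 0,"dz": -0.03,"gripper": 0},{"wx": 0,"wy": 0,"wz": 0,"dx": 0,"dy": 0,"dz": 0,"gripper": 0}]}}

```text
t: 11.2
ee_pos: [474.2, 150.4, 235.3]
ee_rot: [2.524, -0.006, 1.325]
force: [-0.6, -0.2, -0.4]
gripper_width: 46.8
gripper_force: 0.0
```

Run:
```python
from go import *
yaw=ca[2]; Rz=Rn.from_euler('z',yaw).as_matrix()
# tool down, y along carrier level x
Rt=grasp(Rz)
piv=Rz@[-55,145,0]+[ca[0],ca[1],34]; print("pivot",piv)
tgt=Rz@[-55-38-45,145,0]+[ca[0],ca[1],190]; print(tgt)
plan(R0,p0,Rt,tgt)
out=[]
Ph=np.array([[22,50,6],[22,-50,6.],[40,75,6],[40,-75,6],[-40,-75,6],[-40,75,6]])
for n,b in(("top",[155,215,230,330]),("scene",[150,240,290,440])):
    c=optics.capture(n); pickle.dump(c,open(f"pics/{n}5.pkl","wb")); k=400/(b[3]-b[2])
    print(n,((proj(c,car(ca,Ph))-[b[2],b[0]])*k).round().tolist())
    a=cv2.resize(c["color"][b[0]:b[1],b[2]:b[3]],None,fx=k,fy=k,interpolation=cv2.INTER_CUBIC)
    out.append(a[:240])
cv2.imwrite("pics/both5.png",np.clip(np.hstack(out)*1.8,0,255).astype(np.uint8))
```

```text
11.2 [474.2 150.4 235.3] [ 2.5244 -0.0057  1.3251] [ 0.47 -0.59  2.12 -0.42  1.15  0.8 ] [-0.6 -0.2 -0.4] 46.82217468046456
pivot [570.89964341 274.75237411  34.        ]
[490.42244969 295.06053236 190.        ]
turn [ 6.172e-01 -5.900e-03 -3.000e-04] shift [ 0.1442 -0.0196  0.0453]
top [[211.0, 87.0], [349.0, 122.0], [180.0, 56.0], [389.0, 109.0], [365.0, 205.0], [164.0, 153.0]]
scene [[189.0, 124.0], [123.0, 172.0], [216.0, 111.0], [116.0, 185.0], [70.0, 186.0], [168.0, 117.0]]
```

View pics/both5.png

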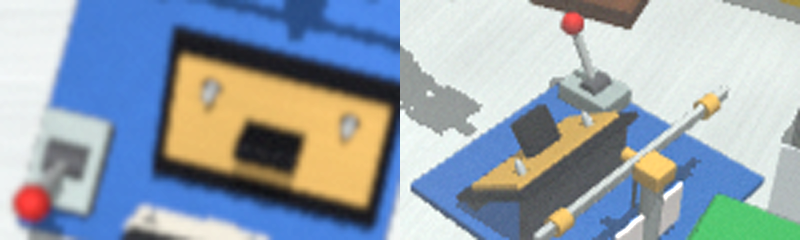

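Both pins project through the plate: left half (210,93) and (349,127), right half (587,120) and (519,166). The plate outline matches the predicted seated pose, so it hangs flush. The ball is at (32,203), which matches joint ≈ 0. Next is the lever.

{"name": "send_rows", "arguments": {"targets": [{"wx": 0.1234,"wy": -0.001,"wz": 0,"dx": 0,"dy": 0,"dz": 0,"gripper": 1},{"wx": 0.1234,"wy": -0.001,"wz": 0,"dx": 0,"dy": 0,"dz": 0,"gripper": 1},{"wx": 0.1234,"wy": -0.001,"wz": 0,"dx": 0,"dy": 0,"dz": 0,"gripper": 1},{"wx": 0.1234,"wy": -0.001,"wz": 0,"dx": 0,"dy": 0,"dz": 0,"gripper": 1},{"wx": 0.1234,"wy": -0.001,"wz": 0,"dx": 0,"dy": 0,"dz": 0,"gripper": 1},{"wx": 0,"wy": 0,"wz": 0,"dx": 0.03,"dy": -0.006,"dz": 0.007,"gripper": 1},{"wx": 0,"wy": 0,"wz": 0,"dx": 0.03,"dy": -0.006,"dz": 0.007,"gripper": 1},{"wx": 0,"wy": 0,"wz": 0,"dx": 0.03,"dy": -0.006,"dz": 0.007,"gripper": 1},{"wx": 0,"wy": 0,"wz": 0,"dx": 0.03,"dy": -0.006,"dz": 0.007,"gripper": 1},{"wx": 0,"wy": 0,"wz": 0,"dx": 0.024,"dy": -0.007,"dz": 0.007,"gripper": 1},{"wx": 0,"wy": 0,"wz": 0,"dx": 0,"dy": 0,"dz": 0,"gripper": 1},{"wx": 0,"wy": 0,"wz": 0,"dx": 0,"dy": 0,"dz": 0,"gripper": 1}]}}

```text
t: 12.5
ee_pos: [480.0, 296.3, 193.4]
ee_rot: [-3.135, 0.005, 1.322]
force: [-0.5, -0.5, 0.4]
gripper_width: 0.4
gripper_force: 0.0
```

```bash
cat > lev.py <<'E'
from go import *
Rz=Rn.from_euler('z',ca[2]).as_matrix()
piv=Rz@[-55,145,0]+[ca[0],ca[1],0]
print("TCP rel pivot",(p0-piv)@Rz)
plan(R0,p0,grasp(Rz),piv+Rz@[-90,0,115])
c=optics.capture("top"); h=cv2.cvtColor(c["color"],cv2.COLOR_BGR2HSV)[130:240,200:300]
m=(((h[...,0]<6)|(h[...,0]>174))&(h[...,1]>170)&(h[...,2]>70)); ys,xs=np.nonzero(m); print("red",len(xs),xs.mean()+200 if len(xs) else 0,ys.mean()+130 if len(xs) else 0)
print([(j,proj(c,piv+Rz@[80*np.sin(j-.5),0,34+80*np.cos(j-.5)])[0].round(1).tolist()) for j in (0,.25,.5,.75,.85,1)])
E
python3 lev.py
```

```text
12.5 [480.  296.3 193.4] [-3.1351  0.0053  1.3225] [ 0.51 -0.1   1.74  0.    1.51  0.76] [-0.5 -0.5  0.4] 0.43276235567403143
TCP rel pivot [-93.37031527  -1.32217928 193.35604549]
turn [-0.0065  0.0053 -0.0012] shift [0.0013 0.0034 0.0784]
red 34 238.1764705882353 205.1764705882353
[(0, [237.8, 204.9]), (0.25, [239.1, 198.0]), (0.5, [240.9, 190.9]), (0.75, [243.0, 184.0]), (0.85, [243.9, 181.4]), (1, [245.4, 177.8])]
```

{"name": "send_rows", "arguments": {"targets": [{"wx": -0.006,"wy": 0.005,"wz": 0,"dx": 0.001,"dy": 0,"dz": 0.02,"gripper": 1},{"wx": 0,"wy": 0,"wz": 0,"dx": 0,"dy": 0,"dz": 0.03,"gripper": 1},{"wx": 0,"wy": 0,"wz": 0,"dx": 0,"dy": 0,"dz": 0.02,"gripper": 1},{"wx": 0,"wy": 0,"wz": 0,"dx": 0,"dy": 0,"dz": 0.008,"gripper": 1},{"wx": 0,"wy": 0,"wz": 0,"dx": 0,"dy": 0.01,"dz": 0,"gripper": 1},{"wx": 0,"wy": 0,"wz": 0,"dx": 0,"dy": 0.01,"dz": 0,"gripper": 1},{"wx": 0,"wy": 0,"wz": 0,"dx": 0,"dy": 0.006,"dz": 0,"gripper": 1},{"wx": 0,"wy": 0,"wz": 0,"dx": 0,"dy": 0.008,"dz": 0,"gripper": 1},{"wx": 0,"wy": 0,"wz": 0,"dx": 0,"dy": 0.008,"dz": 0,"gripper": 1},{"wx": 0,"wy": 0,"wz": 0,"dx": 0,"dy": 0.008,"dz": 0,"gripper": 1},{"wx": 0,"wy": 0,"wz": 0,"dx": 0,"dy": 0.008,"dz": 0,"gripper": 1},{"wx": 0,"wy": 0,"wz": 0,"dx": 0,"dy": 0,"dz": 0,"gripper": 1}]}}

```text
t: 13.75
ee_pos: [537.5, 283.0, 116.7]
ee_rot: [3.14, -0.001, 1.322]
force: [-0.2, 0.9, 0.3]
gripper_width: 0.2
gripper_force: 0.0
```

```bash
python3 lev.py
```

```text
13.75 [537.5 283.  116.7] [ 3.1403e+00 -1.3000e-03  1.3215e+00] [0.44 0.03 1.74 0.   1.37 0.69] [-0.2  0.9  0.3] 0.21671811092689053
TCP rel pivot [-34.44488053  -0.19727412 116.71647324]
turn [ 0.0013 -0.0013 -0.0021] shift [ 0.0002 -0.0556  0.0017]
red 0 0 0
[(0, [237.8, 204.9]), (0.25, [239.1, 198.0]), (0.5, [240.9, 190.9]), (0.75, [243.0, 184.0]), (0.85, [243.9, 181.4]), (1, [245.4, 177.8])]
```

{"name": "send_rows", "arguments": {"targets": [{"wx": 0,"wy": 0,"wz": 0,"dx": 0,"dy": 0.008,"dz": 0,"gripper": 1},{"wx": 0,"wy": 0,"wz": 0,"dx": 0,"dy": 0.008,"dz": 0,"gripper": 1},{"wx": 0,"wy": 0,"wz": 0,"dx": 0,"dy": 0.008,"dz": 0,"gripper": 1},{"wx": 0,"wy": 0,"wz": 0,"dx": 0,"dy": 0.006,"dz": 0,"gripper": 1},{"wx": 0,"wy": 0,"wz": 0,"dx": 0,"dy": 0.004,"dz": 0,"gripper": 1},{"wx": 0,"wy": 0,"wz": 0,"dx": 0,"dy": 0.003,"dz": 0,"gripper": 1},{"wx": 0,"wy": 0,"wz": 0,"dx": 0,"dy": 0,"dz": 0,"gripper": 1}]}}

```text
t: 14.5
ee_pos: [572.7, 274.1, 116.9]
ee_rot: [3.14, -0.001, 1.322]
force: [-1.1, -0.7, 0.0]
gripper_width: 0.8
gripper_force: 0.0
```

```bash
python3 lev.py
```

```text
14.5 [572.7 274.1 116.9] [ 3.1403e+00 -1.4000e-03  1.3219e+00] [0.41 0.09 1.68 0.   1.37 0.65] [-1.1 -0.7  0. ] 0.8411376121322246
TCP rel pivot [  1.92335741  -0.18816281 116.86129921]
turn [ 0.0012 -0.0014 -0.0018] shift [ 0.0002 -0.0919  0.0019]
red 0 0 0
[(0, [237.8, 204.9]), (0.25, [239.1, 198.0]), (0.5, [240.9, 190.9]), (0.75, [243.0, 184.0]), (0.85, [243.9, 181.4]), (1, [245.4, 177.8])]
```

{"name": "send_rows", "arguments": {"targets": [{"wx": 0,"wy": 0,"wz": 0,"dx": 0,"dy": 0.002,"dz": 0,"gripper": 1},{"wx": 0,"wy": 0,"wz": 0,"dx": 0,"dy": 0.002,"dz": 0,"gripper": 1},{"wx": 0,"wy": 0,"wz": 0,"dx": 0,"dy": 0,"dz": 0,"gripper": 1},{"wx": 0,"wy": 0,"wz": 0,"dx": 0,"dy": 0,"dz": 0,"gripper": 1}]}}

```text
t: 14.95
ee_pos: [576.4, 273.3, 117.0]
ee_rot: [3.14, -0.002, 1.322]
force: [0.5, 0.2, 0.9]
gripper_width: 0.4
gripper_force: 0.0
```

```bash
cat > red.py <<'E'
from lev import *
s=optics.capture("scene"); h=cv2.cvtColor(s["color"],cv2.COLOR_BGR2HSV)[120:220,320:410]
m=(((h[...,0]<6)|(h[...,0]>174))&(h[...,1]>170)&(h[...,2]>60)); ys,xs=np.nonzero(m); print("scene red",len(xs),np.mean(xs)+320,np.mean(ys)+120)
print([(j,proj(s,piv+Rz@[80*np.sin(j-.5),0,34+80*np.cos(j-.5)])[0].round(1).tolist()) for j in (0,.75,.85,1)])
E
python3 red.py
```

```text
14.95 [576.4 273.3 117. ] [ 3.1402e+00 -1.6000e-03  1.3221e+00] [0.4  0.1  1.67 0.   1.37 0.65] [0.5 0.2 0.9] 0.3611309721910827
TCP rel pivot [ 5.65106611e+00 -1.15390430e-01  1.17005224e+02]
turn [ 0.0013 -0.0016 -0.0015] shift [ 0.0001 -0.0957  0.002 ]
red 0 0 0
[(0, [237.8, 204.9]), (0.25, [239.1, 198.0]), (0.5, [240.9, 190.9]), (0.75, [243.0, 184.0]), (0.85, [243.9, 181.4]), (1, [245.4, 177.8])]
scene red 13 373.84615384615387 166.76923076923077
[(0, [354.7, 158.9]), (0.75, [369.9, 164.9]), (0.85, [371.8, 166.6]), (1, [374.7, 169.6])]
```

{"name": "send_rows", "arguments": {"targets": [{"wx": 0,"wy": 0,"wz": 0,"dx": 0,"dy": 0.0015,"dz": 0,"gripper": 1},{"wx": 0,"wy": 0,"wz": 0,"dx": 0,"dy": 0.0015,"dz": 0,"gripper": 1},{"wx": 0,"wy": 0,"wz": 0,"dx": 0,"dy": 0,"dz": 0,"gripper": 1},{"wx": 0,"wy": 0,"wz": 0,"dx": 0,"dy": 0,"dz": 0,"gripper": 1}]}}

```text
t: 15.45
ee_pos: [579.3, 272.5, 116.9]
ee_rot: [3.14, -0.002, 1.322]
force: [-0.8, 0.4, 0.4]
gripper_width: 0.6
gripper_force: 0.2
```

{"name": "send_rows", "arguments": {"targets": [{"wx": 0,"wy": 0,"wz": 0,"dx": 0,"dy": 0.0015,"dz": 0,"gripper": 1},{"wx": 0,"wy": 0,"wz": 0,"dx": 0,"dy": 0,"dz": 0,"gripper": 1},{"wx": 0,"wy": 0,"wz": 0,"dx": 0,"dy": -0.02,"dz": 0,"gripper": 1},{"wx": 0,"wy": 0,"wz": 0,"dx": 0,"dy": -0.04,"dz": 0,"gripper": 1},{"wx": 0,"wy": 0,"wz": 0,"dx": 0,"dy": -0.04,"dz": 0,"gripper": 1},{"wx": 0,"wy": 0,"wz": 0,"dx": 0,"dy": -0.04,"dz": 0,"gripper": 1},{"wx": 0,"wy": 0,"wz": 0,"dx": 0,"dy": -0.02,"dz": -0.03,"gripper": 1},{"wx": 0,"wy": 0,"wz": 0,"dx": 0,"dy": 0,"dz": -0.04,"gripper": 1},{"wx": 0,"wy": 0,"wz": 0,"dx": 0,"dy": 0,"dz": -0.03,"gripper": 1},{"wx": 0,"wy": 0,"wz": 0,"dx": 0,"dy": 0,"dz": 0,"gripper": 1}]}}

```text
t: 16.45
ee_pos: [426.4, 312.2, 221.7]
ee_rot: [3.136, -0.007, 1.322]
force: [-0.0, 0.3, 0.2]
gripper_width: 0.5
gripper_force: 0.0
```

```bash
cat >> red.py <<'E'
# hung plate: brass mask vs predicted seated outline, IoU, for seated and displaced alternatives
Pq=np.array([[40,75,6],[40,-75,6],[-40,-75,6],[-40,75,6.]])
for n in("top","scene"):
    a=pickle.load(open(f"pics/{n}5.pkl","rb"))["color"]; b=(c if n=="top" else s)["color"]
    q=proj(c if n=="top" else s,car(ca,Pq)); mk=cv2.fillConvexPoly(np.zeros(a.shape[:2],np.uint8),q.round().astype(int),1)>0
    print(n,"mean abs change within plate since release",np.abs(a.astype(int)-b)[mk].mean())
E
python3 red.py
```

```text
16.45 [426.4 312.2 221.7] [ 3.1356 -0.0066  1.3225] [ 0.58 -0.21  1.79  0.    1.55  0.83] [-0.   0.3  0.2] 0.5312132018527669
TCP rel pivot [-149.26350097    0.94671247  221.70443082]
turn [ 0.006  -0.0066 -0.0012] shift [-0.0009  0.0593  0.1067]
red 42 245.0 178.66666666666666
[(0, [237.8, 204.9]), (0.25, [239.1, 198.0]), (0.5, [240.9, 190.9]), (0.75, [243.0, 184.0]), (0.85, [243.9, 181.4]), (1, [245.4, 177.8])]
scene red 6 374.5 166.5
[(0, [354.7, 158.9]), (0.75, [369.9, 164.9]), (0.85, [371.8, 166.6]), (1, [374.7, 169.6])]
top mean abs change within plate since release 2.491279069767442
scene mean abs change within plate since release 1.7298850574712643
```

```bash
python3 -c "
from station import finish_job
print(finish_job())"
```

```text
the job is handed in; nothing more can be done
None
```

The 100 mm plate hangs flush on both pins and is released, the red lever is swung over to about 0.96 rad as measured in the top image, and the job was handed in at about 16.5 s, with no verdict returned.

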